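# Thread the green cap back onto the vitamin tub

### The arm

A 6-joint arm with a two-finger parallel gripper is mounted at the origin on the work surface. World frame = base frame: x ahead of the robot, y to its left, z up, the work surface at z = 0. Lengths are in m, angles in rad, forces in N, time in s.
With the tool pointing down it reaches from about 0.25 to 0.8 m from the base axis. Payload 8.5 kg.
Tool frame: the origin (TCP) lies on the centre line of the jaws, within the pads' length; the fingertips stand 8 mm ahead of it and the grasp point (between the pads) lies 11 mm behind it; y points along the fingers, z is the direction in which the jaws open and shut, and the axes are right-handed (so a half turn about y gives the same grasp; the last joint's range is limited). The gripper opens to 85 mm and grips with 20 to 120 N. Pads are 22 mm wide; open, the fingers measure 114 mm over their backs; the gripper's body (76 mm by 85 mm) begins 54 mm behind the grasp point. The pads swing forward as they close: fully open they stand 13 mm farther back than shut.
Start: joints at [-1.273, 0.238, -0.013, 1.319, 0, 1.571], TCP at [0.154, -0.502, 0.239] pointing down, gripper open.
Joint ranges: [-2.66, 2.66], [-1.03, 1.9], [-1.14, 1.46], [-1.82, 2.27], [-1.45, 1.34], [-3.14, 3.14]. Speed limits (rad/s): [2.22, 2.22, 2.79, 3.14, 3.14, 3.14].

### API

Orientations are given as a rotation vector (axis times angle).
In Python, from bench import observe, eyes, r gives the robot as it stands. The module is installed in compiled form; this text tells all that it offers.
- The arm moves only by the shell command python3 -m crank 'ROWS' [FORCE]. ROWS is JSON, a list of rows, each an object of numbers: "dx", "dy", "dz": the shift along the tool's x, y, z in mm; "roll": the turn about the tool's y in degrees; "claw": the finger opening in mm, from 0 to 85.4. In form: [{"dx": .., "dy": .., "dz": .., "roll": .., "claw": ..}, ...]. A call has exactly 5 rows; each row is the pose to reach, as a shift and turn from the pose commanded when the call began, along the tool's axes at that moment; what a row does not reach only later rows make up. A row lasts 1/10 s, in which the tool goes at most 50 mm and 8.59 degrees, less where a joint would pass 70% of its speed; a pose out of reach is approached as far as the arm can. A call with a gripper value outside its range is refused whole. The fingers move at their own pace and stop on an object; FORCE is the grip in N (left out, the last holds). Time passes only in rows, so rows that repeat a pose let the fingers close, or fill a call up. It gives the time, the measured TCP pose, the force and the opening at its end, in the units of the state.
- observe(): the state, without advancing time (a new reading comes with each control period).
- eyes.capture(name): name is "side" or "top" or "wrist"; returns a dict with "frame" (420x560x3 uint8, blue, green, red), "intrinsics" (3x3 intrinsics, pixels), "R" (3x3) and "t" (3): a world point X has camera coordinates R X + t. Camera axes: x right, y down, z forward; pixel columns grow to the right and rows downward; lengths in m; the calibration is good to about 2 mm. A picture is of the moment at which its call begins. There is no depth.
- r.close_job(): hands the job in, once; it reports no verdict.
The state is a dict: "time_s": time; "joint_pos": joint angles; "dq": joint speeds; "joint_efforts": joint torques, N m; "position": TCP position; "eef_rot": TCP orientation; "wrist_force": force on the tool from outside, world axes, zero at the start; "moment": the same for the moment, N m; "opening": finger opening in m.
Only numpy, scipy, OpenCV 4.12 (cv2) and the standard library are available. Lean on these libraries where they do the work, as an engineer would, in place of code of your own. Each camera call takes 0.05 s, during which the arm holds its last target.

### The job

The green cap of the vitamin tub in the black holder is sitting loose on top of its thread. Without lifting it off, turn it backwards (anticlockwise seen from above) until its white stripe points at the yellow mark and it drops into the thread, then screw it clockwise until it is fully home with the stripe at the red mark, and let go. Leave the white-capped tub where it stands.

Things in the scene. Friction and masses are not known exactly. Their poses are not given: they have to be found in the camera images.
- jar: White tub, orange label, fixed in a black holder (foot 120 mm wide, 8 high; body 84 wide, 40 high). Origin: on the tub's axis at desk height. Tub 51 mm wide to z=72, neck 34 mm (lugs 44), rim at z=105. Marks on holder top and foot, 28-58 mm off axis: red on +x (cap closed), yellow 75 deg anticlockwise from above (thread start). Thread: level for turns 92 to 52 deg, then 3 mm down evenly to 7 deg, stop at -2.
- cap: Green cap, 54 mm wide, 30 high, 40 g, on the tub in the holder. Origin: centre of underside; x along its white stripe. 'Turn' = its angle anticlockwise from the tub's x. Start: turn 0-35 deg, underside at z=98 mm on the tub, on the thread's flat top. At turn 57-92 (best 75) it can drop to 92 (if gripped, move it down); closed: 89. Play 1.5 mm sideways, 1 up and down. Grip its solid upper half (z 16-30).
- cap_mark (a point): Outer end of the white stripe (6 mm wide) on the green cap's top: 26 mm from the cap's axis along its x, 30 mm above its underside.
- white_tub: Bystander: a closed white tub with a white cap and an orange label, 54 mm wide, 105 mm high, standing loose on the desk without a holder. Origin: centre of its underside. Leave it alone.
There are look-alikes about, which are no part of the job. Of the things that look like the cap, the largest one is meant.

How it is judged:
By the outcome, as a careful person would: the job done as asked, in the order asked, and still so for the second after the job is handed in, with the robot touching nothing.
It also fails if it takes over 38 s, if anything falls off the work surface, if the arm or the gripper's body presses on something with over 40 N, if the wrist force passes 120 N, or if a joint passes its speed limit or range.

## Working session

There is one attempt and no reset: what is moved stays moved. The work goes in short steps, Python scripts to look and compute and a shell command to move; the robot and the scene stay as the last step left them, time stands still between calls to the robot, and variables do not carry over. Pictures are saved under pics/ and viewed, and the job is handed in when it is done.

```bash
mkdir -p pics; cat > h.py <<'E'
import numpy as np, cv2
from bench import observe, eyes, r
from scipy.spatial.transform import Rotation as Ro
def ray(c,u,v,z):
    K=np.array(c["intrinsics"]);R=np.array(c["R"]);t=np.array(c["t"])
    d=R.T@np.linalg.inv(K)@np.array([u,v,1.]);o=-R.T@t
    return o+d*(z-o[2])/d[2]
def proj(c,X):
    p=np.array(c["R"])@np.array(X)+np.array(c["t"]);p=np.array(c["intrinsics"])@p;return p[:2]/p[2]
E
python3 - <<'E'
from h import *
s=observe();print({k:np.round(v,3) for k,v in s.items()})
print(Ro.from_rotvec(s["eef_rot"]).as_matrix().round(2))
for n in("side","top","wrist"):
    c=eyes.capture(n);cv2.imwrite(f"pics/{n}0.png",c["frame"]);np.save(f"pics/{n}0.npy",c,allow_pickle=True)
E
```

```text
{'time_s': np.float64(0.0), 'joint_pos': array([-1.273,  0.239, -0.014,  1.319, -0.   ,  1.571]), 'dq': array([ 0.001,  0.001, -0.   ,  0.001,  0.002, -0.003]), 'joint_efforts': array([ 0.0000e+00, -5.3877e+01,  3.4644e+01,  1.9000e-02, -0.0000e+00,
        0.0000e+00]), 'position': array([ 0.154, -0.501,  0.239]), 'eef_rot': array([-0.309,  2.063, -2.06 ]), 'wrist_force': array([ 0.275, -0.095, -1.275]), 'moment': array([0.013, 0.024, 0.005]), 'opening': np.float64(0.086)}
[[-0.96 -0.    0.29]
 [-0.29  0.   -0.96]
 [ 0.   -1.   -0.  ]]
```

View pics/top0.png

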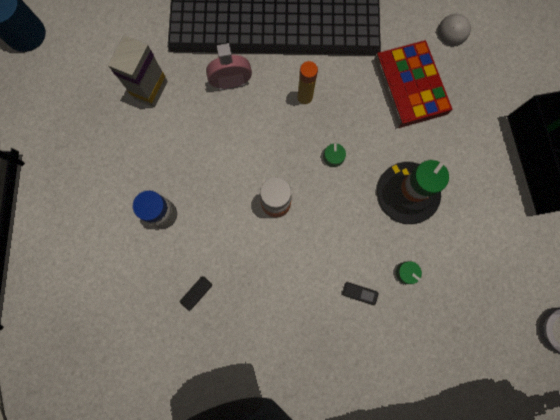

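View pics/side0.png

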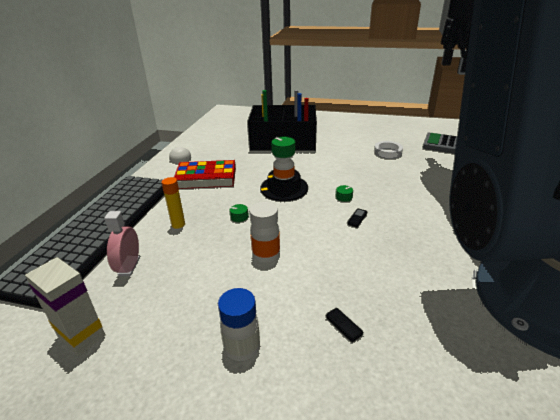

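View pics/wrist0.png

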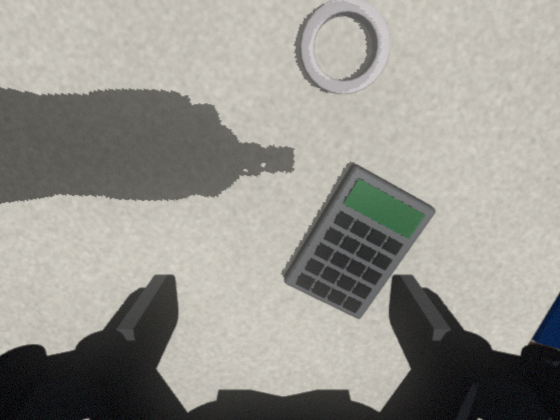

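The green candidates in the top view are (334,155) and (410,272), small caps lying on the desk, and (432,177), the largest, which sits on the tub in the black holder. The last fits the description. The white tub is at (276,196). I'll confirm in a crop and measure.

```bash
python3 - <<'E'
from h import *
for n in("top","side"):
    c=np.load(f"pics/{n}0.npy",allow_pickle=True).item();f=c["frame"];h=cv2.cvtColor(f,cv2.COLOR_BGR2HSV)
    print(n,"cam",(-np.array(c["R"]).T@c["t"]).round(3))
    g=cv2.inRange(h,(45,90,40),(85,255,255))
    k,l,st,ce=cv2.connectedComponentsWithStats(g)
    for i in range(1,k):
        if st[i,4]>60: print("green",st[i],ce[i].round(1),ray(c,*ce[i],.128).round(4),ray(c,*ce[i],.113).round(4))
    for nm,lo,hi in(("yel",(20,120,90),(35,255,255)),("red",(0,150,60),(7,255,255))):
        m=cv2.inRange(h,lo,hi);k,l,st,ce=cv2.connectedComponentsWithStats(m)
        for i in range(1,k):
            if st[i,4]>8: print(nm,st[i],ce[i].round(1),"z40",ray(c,*ce[i],.04).round(3),"z8",ray(c,*ce[i],.008).round(3))
    x,y=((370,130) if n=="top" else (240,120))
    cv2.imwrite(f"pics/{n}0c.png",cv2.resize(f[y:y+100,x:x+100],(600,600),interpolation=cv2.INTER_CUBIC))
E
```

```text
top cam [ 0.351 -0.017  0.774]
green [397  60  11  11  87] [402.1  65.4] [ 0.714  -0.2165  0.128 ] [ 0.7224 -0.2211  0.113 ]
green [413  68  11  11  82] [417.9  73.1] [ 0.7005 -0.2422  0.128 ] [ 0.7086 -0.2474  0.113 ]
green [433  87  12  11  90] [438.3  92.3] [ 0.6671 -0.2743  0.128 ] [ 0.6745 -0.2803  0.113 ]
green [324 144  22  21 322] [334.5 154.3] [ 0.5579 -0.1026  0.128 ] [ 0.5627 -0.1046  0.113 ]
green [415 160  34  34 804] [431.4 176.5] [ 0.5238 -0.2559  0.128 ] [ 0.5278 -0.2615  0.113 ]
green [398 262  24  22 369] [408.9 272.1] [ 0.3734 -0.2145  0.128 ] [ 0.374 -0.219  0.113]
yel [392  49  12  11  85] [397.7  54.2] z40 [ 0.786 -0.236  0.04 ] z8 [ 0.805 -0.246  0.008]
yel [424  65  12  11  92] [429.6  69.9] z40 [ 0.755 -0.295  0.04 ] z8 [ 0.773 -0.307  0.008]
yel [421  90  12  12  93] [426.4  95.5] z40 [ 0.703 -0.287  0.04 ] z8 [ 0.719 -0.298  0.008]
yel [413 105  13  11  99] [418.9 110.2] z40 [ 0.674 -0.271  0.04 ] z8 [ 0.688 -0.282  0.008]
yel [392 164   8  10  46] [395.5 168.5] z40 [ 0.561 -0.224  0.04 ] z8 [ 0.57  -0.233  0.008]
yel [402 168   7   7  34] [405.1 171.5] z40
[... 1327 characters left out ...]
0. ] z40 [ 0.669 -0.254  0.04 ] z8 [ 0.694 -0.311  0.008]
yel [177 171   8   4  26] [180.3 172.2] z40 [ 0.781 -0.219  0.04 ] z8 [ 0.814 -0.274  0.008]
yel [268 175   5   3  13] [270. 176.] z40 [ 0.556 -0.245  0.04 ] z8 [ 0.573 -0.302  0.008]
yel [261 187   7   4  20] [263.8 188.5] z40 [ 0.553 -0.185  0.04 ] z8 [ 0.57  -0.237  0.008]
yel [165 194  18  35 392] [174.  210.6] z40 [ 0.714 -0.057  0.04 ] z8 [ 0.742 -0.1    0.008]
yel [ 49 321  51  26 261] [ 77.5 332.9] z40 [0.699 0.26  0.04 ] z8 [0.727 0.241 0.008]
red [304  98   4  23  68] [305.9 108.6] z40 [ 0.565 -0.744  0.04 ] z8 [ 0.583 -0.837  0.008]
red [174 160  61  20 446] [207.3 173. ] z40 [ 0.712 -0.228  0.04 ] z8 [ 0.741 -0.284  0.008]
```

View pics/top0c.png

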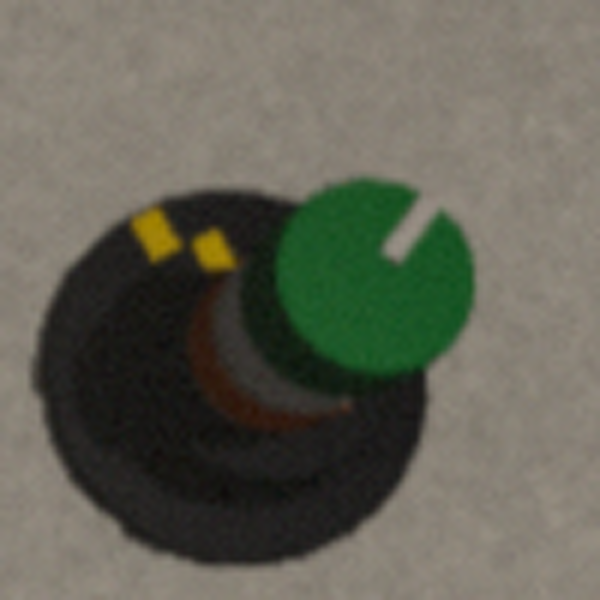

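View pics/side0c.png

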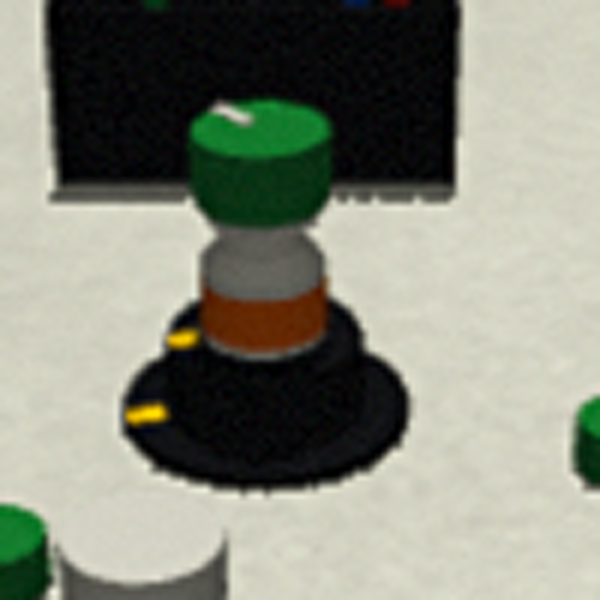

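The crops confirm it: a large green cap on the tub in the black holder, with the stripe's outer end near top (441,162) and yellow marks at (395,168) and (405,171). Now I'll refine the axis, turn and jar yaw.

```bash
python3 - <<'E'
from h import *
c=np.load("pics/top0.npy",allow_pickle=True).item();f=c["frame"];h=cv2.cvtColor(f,cv2.COLOR_BGR2HSV)
roi=np.zeros(f.shape[:2],np.uint8);roi[150:205,408:455]=255
g=cv2.inRange(h,(45,90,75),(85,255,255))&roi
print("V",np.percentile(h[...,2][cv2.inRange(h,(45,90,30),(85,255,255))&roi>0],[5,20,50,80]))
ct=max(cv2.findContours(g,0,2)[0],key=cv2.contourArea);hull=cv2.convexHull(ct)
pts=np.array([ray(c,*p[0],.128)[:2] for p in hull])
(cx,cy),rad=cv2.minEnclosingCircle(pts.astype(np.float32)*1000);print("cap circ mm",cx,cy,rad)
e=cv2.fitEllipse(pts.astype(np.float32)*1000);print("ell",e)
hm=np.zeros_like(g);cv2.fillConvexPoly(hm,hull,255);hm=cv2.erode(hm,None)
w=cv2.inRange(h,(0,0,95),(180,90,255))&cv2.dilate(hm,None)
k,l,st,ce=cv2.connectedComponentsWithStats(w)
for i in range(1,k):
    if st[i,4]>5:
        P=ray(c,*ce[i],.128);v=P[:2]*1000-[cx,cy];print("stripe",st[i],ce[i],v,np.hypot(*v),"ang",np.degrees(np.arctan2(v[1],v[0])))
# foot ellipse
d=cv2.inRange(h,(0,0,0),(180,255,62));roi[:]=0;roi[155:230,370:450]=255
ct=max(cv2.findContours(d&roi,0,2)[0],key=cv2.contourArea);hu=cv2.convexHull(ct)
p=np.array([ray(c,*q[0],.008)[:2]*1000 for q in hu]);(fx,fy),fr=cv2.minEnclosingCircle(p.astype(np.float32));print("foot",fx,fy,fr)
for n,z,uv in(("o",.008,(395.5,168.5)),("i",.04,(405.1,171.5))):
    q=ray(c,*uv,z)[:2]*1000
    for A in((cx,cy),(fx,fy)):
        v=q-A;print("yel",n,np.hypot(*v),np.degrees(np.arctan2(v[1],v[0])))
E
```

```text
V [34. 80. 85. 88.]
cap circ mm 525.513427734375 -257.0310363769531 26.192655563354492
ell ((525.6854248046875, -257.492919921875), (50.70223617553711, 51.618141174316406), 135.68075561523438)
stripe [434 162  10  12  53] [437.88679245 167.73584906] [12.92800696 -9.99857881] 16.343345501968813 ang -37.71852796557556
foot 524.3567504882812 -255.242431640625 60.070884704589844
yel o 50.75491840466796 27.857419314359618
yel o 50.98595487045117 25.472330306419828
yel i 34.16943216536557 27.145223965102446
yel i 34.4479136172726 23.61800945123477
```

```bash
cat >> h.py <<'E'
def delta(P):
    s=observe();M=Ro.from_rotvec(s["eef_rot"]).as_matrix();d=M.T@(np.array(P)-s["position"])*1000
    print("t",round(float(s["time_s"]),2),"pos",s["position"].round(4),"d(mm)",d.round(1),"q",np.round(s["joint_pos"],2),"z-axis ang",np.degrees(np.arctan2(M[1,2],M[0,2])).round(1),"F",np.round(s["wrist_force"],1),"open",round(float(s["opening"]),4))
E
python3 -c "
from h import *
delta([.525,-.2563,.2])"
```

```text
t 0.15 pos [ 0.1539 -0.5016  0.2388] d(mm) [-426.7   39.  -125.6] q [-1.27  0.24 -0.01  1.32  0.    1.57] z-axis ang -72.9 F [ 0.2  0.1 -0.3] open 0.0855
```

```bash
python3 -m crank '[{"dx":-43,"dy":0,"dz":-13,"roll":-6,"claw":85},{"dx":-86,"dy":0,"dz":-25,"roll":-12,"claw":85},{"dx":-129,"dy":0,"dz":-38,"roll":-18,"claw":85},{"dx":-172,"dy":0,"dz":-50,"roll":-24,"claw":85},{"dx":-215,"dy":0,"dz":-63,"roll":-30,"claw":85}]' 40; python3 -c "
from h import *
delta([.525,-.2563,.2])"
```

```text
time_s: 0.65
position: [0.3423, -0.3774, 0.2392]
eef_rot: [-0.759, 1.734, -1.733]
wrist_force: [0.8, -0.9, 0.6]
opening: 0.0852
t 0.65 pos [ 0.3423 -0.3774  0.2392] d(mm) [-212.9   39.2   52.2] q [-0.83  0.21 -0.05  1.31 -0.    1.48] z-axis ang -42.7 F [ 0.8 -0.9  0.6] open 0.0852
```

```bash
python3 -m crank '[{"dx":-45,"dy":4,"dz":11,"roll":0,"claw":85},{"dx":-90,"dy":12,"dz":22,"roll":0,"claw":85},{"dx":-135,"dy":20,"dz":33,"roll":0,"claw":85},{"dx":-175,"dy":28,"dz":43,"roll":0,"claw":85},{"dx":-212.5,"dy":36,"dz":52,"roll":0,"claw":85}]'; python3 - <<'E'
from h import *
delta([.525,-.2563,.2])
c=eyes.capture("wrist");cv2.imwrite("pics/w1.png",c["frame"]);np.save("pics/w1.npy",c,allow_pickle=True)
print(proj(c,[.525,-.2563,.128]))
E
```

```text
time_s: 1.15
position: [0.5254, -0.2569, 0.2027]
eef_rot: [-0.757, 1.736, -1.736]
wrist_force: [0.8, -0.7, 0.8]
opening: 0.085
t 1.15 pos [ 0.5254 -0.2569  0.2027] d(mm) [-0.2  2.7 -0.7] q [-0.45  0.35  0.06  1.28  0.    1.86] z-axis ang -42.9 F [ 0.8 -0.7  0.8] open 0.085
[281.79880114 224.24301814]
```

View pics/w1.png

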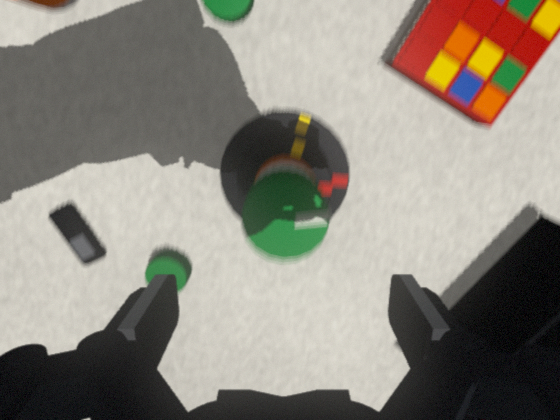

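The wrist view shows the cap at (285,215), red marks at (327,188) and (341,180), and yellow marks at (298,148) and (304,119). Next I'll measure these and check clearance to the pen holder.

```bash
python3 - <<'E'
from h import *
c=np.load("pics/w1.npy",allow_pickle=True).item();f=c["frame"];h=cv2.cvtColor(f,cv2.COLOR_BGR2HSV)
roi=np.zeros(f.shape[:2],np.uint8);roi[105:265,215:355]=255
def comps(lo,hi,z,mn=15):
    k,l,st,ce=cv2.connectedComponentsWithStats(cv2.inRange(h,lo,hi)&roi)
    for i in range(1,k):
        if st[i,4]>mn: print(st[i],ce[i].round(1),[ (ray(c,*ce[i],zz)[:2]*1000).round(1) for zz in z])
print("yel");comps((20,120,80),(35,255,255),(.04,.008))
print("red");comps((0,150,60),(6,255,255),(.04,.008))
g=cv2.inRange(h,(45,90,90),(85,255,255))&roi
print(np.percentile(h[...,2][g>0],[5,20,50,80]))
ct=max(cv2.findContours(g,0,2)[0],key=cv2.contourArea);hu=cv2.convexHull(ct)
p=np.array([ray(c,*q[0],.128)[:2]*1000 for q in hu]);print("cap",cv2.minEnclosingCircle(p.astype(np.float32)),cv2.fitEllipse(p.astype(np.float32)))
cv2.imwrite("pics/w1c.png",cv2.resize(f[100:270,200:370],(680,680),interpolation=cv2.INTER_CUBIC))
t=np.load("pics/top0.npy",allow_pickle=True).item()
for uv in((510,105),(533,211),(522,125)): print([ray(t,*uv,z)[:2].round(3) for z in(0,.1)])
s=np.load("pics/side0.npy",allow_pickle=True).item()
for uv in((249,150),(316,150),(316,107)): print([ray(s,*uv,z)[:2].round(3) for z in(0,.05,.1)])
E
```

```text
yel
[295 115  16  20 213] [302.4 124.1] [array([ 572.4, -228.8]), array([ 571.8, -231.9])]
[291 139  14  19 192] [297.5 147.7] [array([ 557. , -240.1]), array([ 554.7, -244.4])]
red
[318 176  30  19 266] [332.2 184.1] [array([ 557.9, -282.4]), array([ 555.7, -291.2])]
[108. 142. 144. 147.]
cap ((524.2547607421875, -262.104248046875), 23.834938049316406) ((522.243408203125, -264.6923522949219), (25.154775619506836, 46.6075439453125), 51.190513610839844)
[array([ 0.705, -0.465]), array([ 0.66 , -0.407])]
[array([ 0.495, -0.49 ]), array([ 0.476, -0.429])]
[array([ 0.664, -0.485]), array([ 0.624, -0.424])]
[array([ 0.683, -0.46 ]), array([ 0.645, -0.357]), array([ 0.608, -0.254])]
[array([ 0.486, -0.499]), array([ 0.469, -0.392]), array([ 0.452, -0.285])]
[array([ 0.552, -0.885]), array([ 0.528, -0.737]), array([ 0.504, -0.59 ])]
```

View pics/w1c.png

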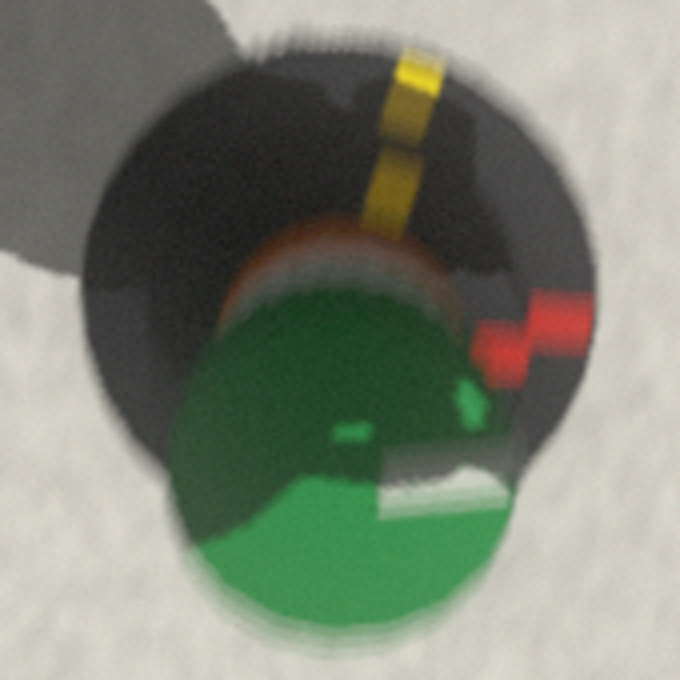

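The picture is motion-blurred, but its marks agree with the top view: yellow bearing about 27°, so the jar yaw is about -48° and the cap turn about 11°. The tool is already centred, so I'll descend.

```bash
python3 -m crank '[{"dx":0,"dy":30,"dz":0,"roll":0,"claw":85},{"dx":0,"dy":60,"dz":0,"roll":0,"claw":85},{"dx":0,"dy":80,"dz":0,"roll":0,"claw":85},{"dx":0,"dy":92,"dz":0,"roll":0,"claw":85},{"dx":0,"dy":92,"dz":0,"roll":0,"claw":85}]'; python3 - <<'E'
from h import *
c=eyes.capture("side");cv2.imwrite("pics/s2.png",cv2.resize(c["frame"][90:210,220:360],(700,600),interpolation=cv2.INTER_CUBIC))
delta([.525,-.2563,.111])
E
```

```text
time_s: 1.7
position: [0.523, -0.258, 0.1097]
eef_rot: [-0.758, 1.739, -1.735]
wrist_force: [0.6, -0.1, 0.2]
opening: 0.0848
t 1.75 pos [ 0.5236 -0.2584  0.1111] d(mm) [-2.4  0.1 -0.4] q [-0.46  0.41 -0.1   1.06  0.    1.86] z-axis ang -42.9 F [-0.3 -0.8  0.7] open 0.085
```

View pics/s2.png

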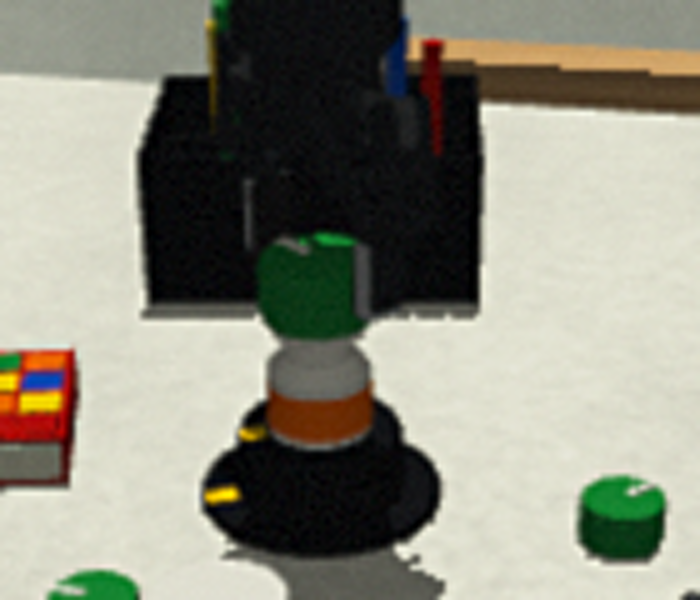

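The finger pads flank the green cap, with tips at (362,318) near its lower rim. I'll raise a few mm, since the pads swing forward as they close, and then grip.

```bash
python3 -m crank '[{"dx":-1.2,"dy":-4,"dz":0,"roll":0,"claw":85},{"dx":-1.2,"dy":-4,"dz":0,"roll":0,"claw":40},{"dx":-1.2,"dy":-4,"dz":0,"roll":0,"claw":40},{"dx":-1.2,"dy":-4,"dz":0,"roll":0,"claw":40},{"dx":-1.2,"dy":-4,"dz":0,"roll":0,"claw":40}]' 40; python3 - <<'E'
from h import *
c=eyes.capture("side");cv2.imwrite("pics/s3.png",cv2.resize(c["frame"][90:210,220:360],(700,600),interpolation=cv2.INTER_CUBIC))
delta([.525,-.2563,.115])
E
```

```text
time_s: 2.25
position: [0.5252, -0.2577, 0.1164]
eef_rot: [-0.755, 1.735, -1.737]
wrist_force: [-0.6, 0.5, 6.2]
opening: 0.0523
t 2.3 pos [ 0.5252 -0.2577  0.1163] d(mm) [-0.9  1.3 -1.1] q [-0.46  0.4  -0.1   1.07  0.    1.86] z-axis ang -42.9 F [0.6 0.9 5.1] open 0.0526
```

View pics/s3.png

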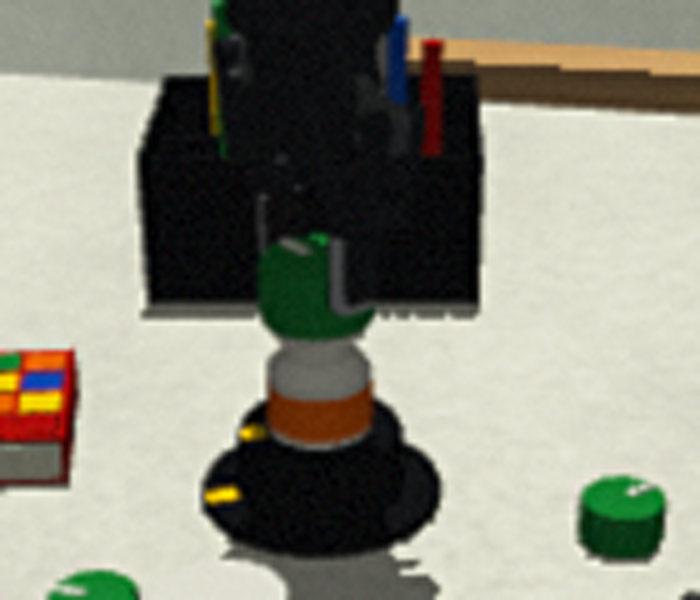

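The cap is held across its upper part, with 52.5 mm opening and light down-force. Now I'll turn anticlockwise (negative roll), by 64° in total.

```bash
python3 -m crank '[{"dx":0,"dy":0,"dz":0,"roll":-7,"claw":40},{"dx":0,"dy":0,"dz":0,"roll":-14,"claw":40},{"dx":0,"dy":0,"dz":0,"roll":-21,"claw":40},{"dx":0,"dy":0,"dz":0,"roll":-28,"claw":40},{"dx":0,"dy":0,"dz":0,"roll":-34,"claw":40}]'; python3 - <<'E'
from h import *
c=eyes.capture("top");cv2.imwrite("pics/t4.png",cv2.resize(c["frame"][120:240,360:480],(600,600),interpolation=cv2.INTER_CUBIC))
c=eyes.capture("wrist");cv2.imwrite("pics/w4.png",c["frame"])
delta([.525,-.2563,.115])
print(observe()["moment"])
E
```

```text
time_s: 2.8
position: [0.5254, -0.2578, 0.1164]
eef_rot: [-1.133, 1.318, -1.321]
wrist_force: [-0.3, 0.3, 4.5]
opening: 0.0528
t 2.9 pos [ 0.5254 -0.2578  0.1164] d(mm) [-1.5  1.4 -0.6] q [-0.46  0.4  -0.1   1.07  0.    1.27] z-axis ang -8.7 F [ 0.1 -0.4  4.3] open 0.0525
[ 0.02494285 -0.00694376  0.06312138]
```

View pics/t4.png

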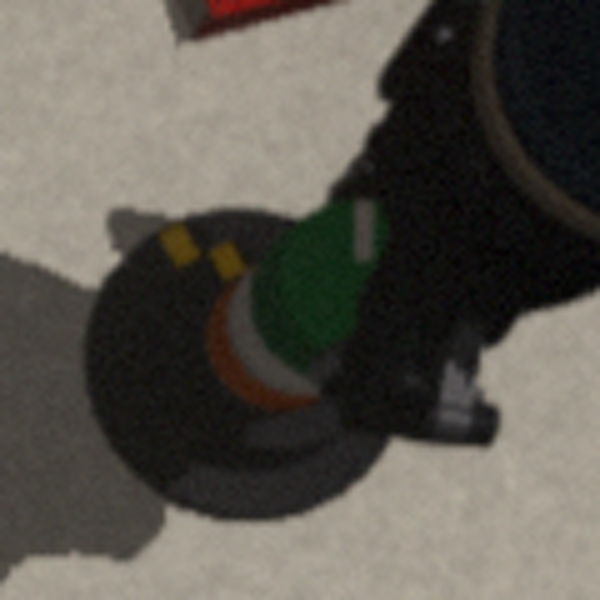

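View pics/w4.png

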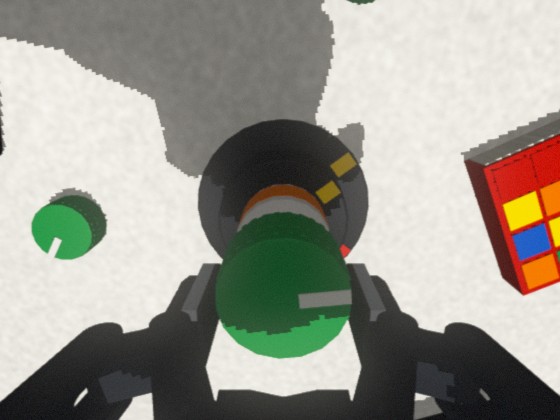

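The cap turned with the jaws without slip: the stripe is still about 5° from the jaw axis, at (300–350,298) in the wrist view. Turn is now about 45, with 30° more to go.

```bash
python3 -m crank '[{"dx":0,"dy":0,"dz":0,"roll":-8,"claw":40},{"dx":0,"dy":0,"dz":0,"roll":-16,"claw":40},{"dx":0,"dy":0,"dz":0,"roll":-24,"claw":40},{"dx":0,"dy":0,"dz":0,"roll":-30,"claw":40},{"dx":0,"dy":0,"dz":0,"roll":-30,"claw":40}]'; python3 - <<'E'
from h import *
c=eyes.capture("wrist");cv2.imwrite("pics/w5.png",c["frame"]);np.save("pics/w5.npy",c,allow_pickle=True)
delta([.525,-.2563,.115])
print(observe()["moment"])
o=np.array([.5248,-.2563]);a=np.radians(27)
for z in(.128,.122):
  print(proj(c,[*o,z]),proj(c,[*(o+.026*np.array([np.cos(a),np.sin(a)])),z]))
E
```

```text
time_s: 3.4
position: [0.5247, -0.2575, 0.1155]
eef_rot: [-1.361, 0.933, -0.933]
wrist_force: [-0.3, -0.8, -0.5]
opening: 0.0527
t 3.45 pos [ 0.5247 -0.2575  0.1154] d(mm) [-1.   0.4  0.7] q [-0.46  0.4  -0.1   1.07  0.    0.75] z-axis ang 20.9 F [-0.3  0.4 -0.7] open 0.0526
[ 0.01776461 -0.02576282 -0.02764315]
[284.19862501 300.69448107] [352.17249408 294.62169048]
[284.15647899 292.47480653] [349.45136381 286.59588516]
```

View pics/w5.png

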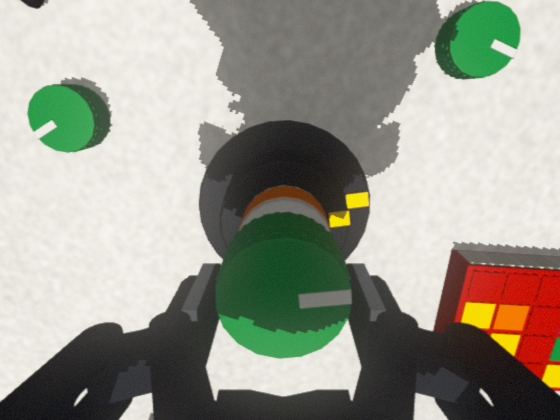

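The stripe end at (351,297) matches the predicted yellow direction at (352,295), and the support force fell away. I'll lower it 6 mm into the thread.

```bash
python3 -m crank '[{"dx":0,"dy":2,"dz":0,"roll":0,"claw":40},{"dx":0,"dy":4,"dz":0,"roll":0,"claw":40},{"dx":0,"dy":6,"dz":0,"roll":0,"claw":40},{"dx":0,"dy":7,"dz":0,"roll":0,"claw":40},{"dx":0,"dy":7,"dz":0,"roll":0,"claw":40}]'; python3 - <<'E'
from h import *
c=eyes.capture("side");cv2.imwrite("pics/s6.png",cv2.resize(c["frame"][90:210,220:360],(700,600),interpolation=cv2.INTER_CUBIC))
delta([.525,-.2563,.109])
print(observe()["moment"])
E
```

```text
time_s: 3.95
position: [0.5249, -0.2576, 0.1098]
eef_rot: [-1.36, 0.934, -0.936]
wrist_force: [-5.0, 1.8, 14.5]
opening: 0.0526
t 4.0 pos [ 0.5249 -0.2576  0.1098] d(mm) [-1.2  0.8  0.6] q [-0.46  0.41 -0.11  1.05 -0.    0.75] z-axis ang 21.0 F [-5.2  1.2 15.4] open 0.0527
[0.39137908 0.90664842 0.02924206]
```

View pics/s6.png

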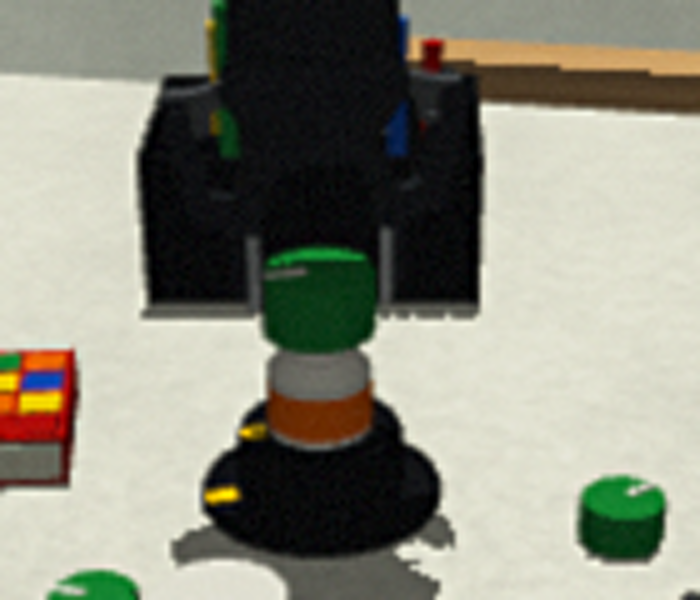

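The cap dropped about 6 mm and now seats with 15 N. I'll screw clockwise: level for 23°, then following the pitch down.

```bash
python3 -m crank '[{"dx":0,"dy":-0.5,"dz":0,"roll":8,"claw":40},{"dx":0,"dy":-0.5,"dz":0,"roll":16,"claw":40},{"dx":0,"dy":-0.5,"dz":0,"roll":23,"claw":40},{"dx":0,"dy":0,"dz":0,"roll":30,"claw":40},{"dx":0,"dy":0.5,"dz":0,"roll":37,"claw":40}]'; python3 - <<'E'
from h import *
c=eyes.capture("wrist");cv2.imwrite("pics/w7.png",c["frame"]);np.save("pics/w7.npy",c,allow_pickle=True)
delta([.525,-.2563,.109])
print(observe()["moment"])
E
```

```text
time_s: 4.5
position: [0.5255, -0.258, 0.1088]
eef_rot: [-1.06, 1.413, -1.417]
wrist_force: [0.6, 0.4, 12.0]
opening: 0.0523
t 4.55 pos [ 0.5256 -0.2579  0.1088] d(mm) [-1.4 -0.2 -1. ] q [-0.46  0.41 -0.11  1.05  0.    1.41] z-axis ang -16.7 F [0.7 0.8 9.5] open 0.0523
[ 0.08321131  0.0008721  -0.20257684]
```

View pics/w7.png

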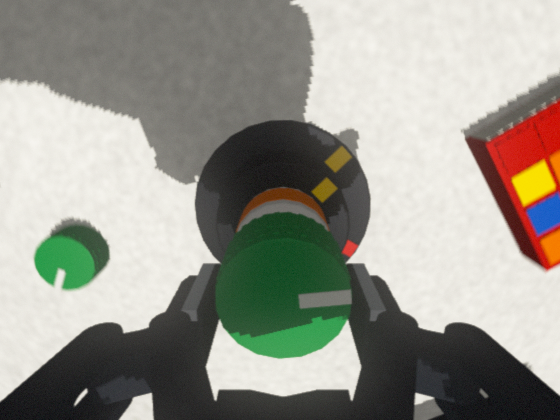

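It is tracking well: the stripe is unslipped in the jaws, at (300–350,299), and turn is about 38. I'll continue.

```bash
python3 -m crank '[{"dx":0,"dy":0.6,"dz":0,"roll":8,"claw":40},{"dx":0,"dy":1.1,"dz":0,"roll":16,"claw":40},{"dx":0,"dy":1.6,"dz":0,"roll":24,"claw":40},{"dx":0,"dy":2.0,"dz":0,"roll":31,"claw":40},{"dx":0,"dy":2.0,"dz":0,"roll":35,"claw":40}]'; python3 - <<'E'
from h import *
c=eyes.capture("wrist");cv2.imwrite("pics/w8.png",c["frame"]);np.save("pics/w8.npy",c,allow_pickle=True)
delta([.525,-.2563,.107])
print(observe()["moment"])
E
```

```text
time_s: 5.05
position: [0.526, -0.2582, 0.1077]
eef_rot: [-0.641, 1.827, -1.833]
wrist_force: [-0.3, -0.4, 14.0]
opening: 0.0524
t 5.1 pos [ 0.526  -0.2583  0.1077] d(mm) [-0.4  0.7 -2.2] q [-0.46  0.41 -0.11  1.05 -0.    2.01] z-axis ang -51.4 F [-1.7  0.2 15.1] open 0.0527
[ 0.00233722  0.20226396 -0.04835628]
```

View pics/w8.png

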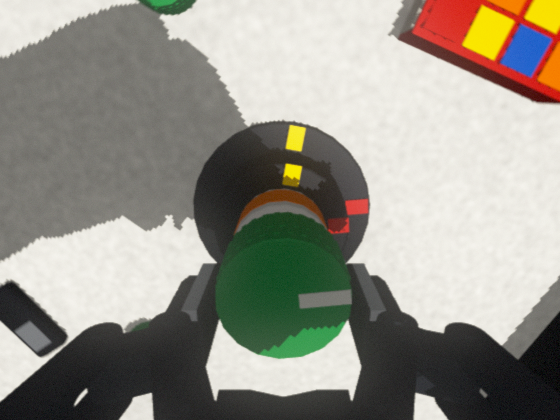

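```bash
cat > m.py <<'E'
from h import *
import sys
def meas(c,zt,roi=(100,370,185,385),o=None):
    f=c["frame"];h=cv2.cvtColor(f,cv2.COLOR_BGR2HSV);R=np.zeros(f.shape[:2],np.uint8);R[roi[0]:roi[1],roi[2]:roi[3]]=255
    def comps(lo,hi,mn):
        k,l,st,ce=cv2.connectedComponentsWithStats(cv2.inRange(h,lo,hi)&R);return [(st[i],ce[i]) for i in range(1,k) if st[i,4]>mn]
    for nm,lo,hi in(("yel",(20,120,60),(35,255,255)),("red",(0,150,60),(5,255,255)),("red",(174,120,60),(180,255,255))):
        for s,q in comps(lo,hi,25):
            for z in(.04,.008):
                v=ray(c,*q,z)[:2]*1000-o;rr=np.hypot(*v)
                print(nm,q.round(0),s[4],"z",z,"r",rr.round(1),"ang",np.degrees(np.arctan2(v[1],v[0])).round(1))
    for s,q in comps((0,0,85),(180,70,255),60):
        if s[4]>3000: continue
        v=ray(c,*q,zt)[:2]*1000;print("white",s,q.round(1),v.round(1),"ang",np.degrees(np.arctan2(*(v-o)[::-1])).round(1),np.hypot(*(v-o)).round(1))
E
python3 - <<'E'
from m import *
for n,z in(("w8",.119),("w5",.128),("w7",.121)):
    print(n);meas(np.load(f"pics/{n}.npy",allow_pickle=True).item(),z,o=np.array([524.8,-256.3]))
E
```

```text
w8
yel [295. 138.] 433 z 0.04 r 53.8 ang 28.9
yel [295. 138.] 433 z 0.008 r 50.3 ang 26.8
yel [291. 174.] 407 z 0.04 r 33.4 ang 26.0
yel [291. 174.] 407 z 0.008 r 26.8 ang 20.9
red [356. 206.] 316 z 0.04 r 47.3 ang -34.4
red [356. 206.] 316 z 0.008 r 52.3 ang -47.2
red [338. 226.] 283 z 0.04 r 35.2 ang -48.4
red [338. 226.] 283 z 0.008 r 41.7 ang -65.4
white [236 201  87  31 770] [277.5 211.6] [ 553.5 -233.8] ang 38.2 36.5
white [298 289  54  20 809] [325.  298.6] [ 537.3 -270.1] ang -47.9 18.6
w5
yel [357. 200.] 361 z 0.04 r 46.0 ang 39.3
yel [357. 200.] 361 z 0.008 r 50.6 ang 26.7
yel [339. 219.] 343 z 0.04 r 33.6 ang 25.2
yel [339. 219.] 343 z 0.008 r 39.7 ang 8.3
white [ 241  197   89   34 1067] [285.5 209.8] [ 512. -222.] ang 110.5 36.6
white [298 289  54  20 809] [325.  298.6] [ 539.  -249.8] ang 24.6 15.6
w7
yel [338. 159.] 377 z 0.04 r 51.2 ang 34.8
yel [338. 159.] 377 z 0.008 r 50.4 ang 26.3
yel [324. 190.] 378 z 0.04 r 33.4 ang 25.1
yel [324. 190.] 378 z 0.008 r 31.8 ang 9.0
red [349. 248.] 153 z 0.04 r 44.0 ang -35.5
red [349. 248.] 153 z 0.008 r 55.9 ang -47.3
white [320 134  14  10  63] [326.7 138.7] [ 557.1 -202. ] ang 59.2 63.2
white [237 200  91  32 905] [281.6 211. ] [ 535.6 -222.1] ang 72.5 35.8
white [298 289  54  20 807] [325.  298.6] [ 541.6 -260.8] ang -14.9 17.4
```

The stripe is now within about 2° of the red mark (red at -48°). I'll turn 4° more, gently to the stop.

```bash
python3 -m crank '[{"dx":0,"dy":0,"dz":0,"roll":1,"claw":40},{"dx":0,"dy":0,"dz":0,"roll":2,"claw":40},{"dx":0,"dy":0,"dz":0,"roll":3,"claw":40},{"dx":0,"dy":0,"dz":0,"roll":4,"claw":40},{"dx":0,"dy":0,"dz":0,"roll":4,"claw":40}]'; python3 - <<'E'
from h import *
c=eyes.capture("wrist");cv2.imwrite("pics/w9.png",c["frame"]);np.save("pics/w9.npy",c,allow_pickle=True)
delta([.525,-.2563,.107])
print(observe()["moment"])
from m import meas
meas(c,.119,o=np.array([524.8,-256.3]))
c=eyes.capture("side");cv2.imwrite("pics/s9.png",cv2.resize(c["frame"][90:210,220:360],(700,600),interpolation=cv2.INTER_CUBIC))
E
```

```text
time_s: 5.6
position: [0.5255, -0.258, 0.1077]
eef_rot: [-0.588, 1.87, -1.874]
wrist_force: [-3.3, 0.4, 15.3]
opening: 0.0525
t 5.65 pos [ 0.5255 -0.258   0.1077] d(mm) [-0.6  0.7 -1.7] q [-0.46  0.41 -0.11  1.05 -0.    2.07] z-axis ang -55.0 F [-3.2  1.1 15.8] open 0.0528
[0.13340941 0.63091713 0.1104462 ]
yel [290. 137.] 429 z 0.04 r 53.9 ang 28.5
yel [290. 137.] 429 z 0.008 r 50.3 ang 27.2
yel [288. 174.] 410 z 0.04 r 33.3 ang 26.3
yel [288. 174.] 410 z 0.008 r 26.6 ang 22.8
red [357. 201.] 325 z 0.04 r 47.8 ang -34.5
red [357. 201.] 325 z 0.008 r 52.1 ang -47.0
red [339. 221.] 283 z 0.04 r 35.2 ang -47.8
red [339. 221.] 283 z 0.008 r 40.8 ang -64.9
white [237 201  91  31 818] [280.4 211.6] [ 555.1 -236.2] ang 33.5 36.4
white [298 289  54  20 808] [324.9 298.6] [ 535.9 -270.6] ang -52.0 18.1
```

View pics/s9.png

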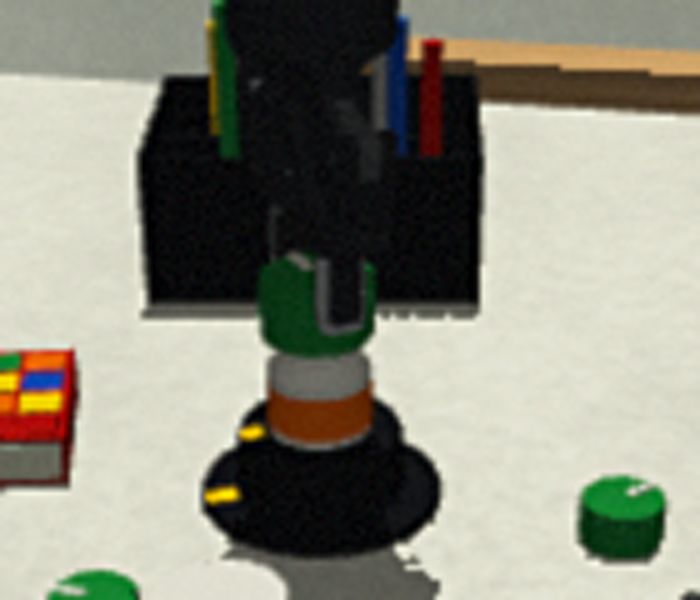

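The heights agree: TCP went 116.4 (underside 98) → 109.8 → 107.7, so the underside is now about 89.3. The stripe reads about -50 to -52°, i.e. turn near the -2 stop. I'll ease the press and let go.

```bash
python3 -m crank '[{"dx":0,"dy":-1.2,"dz":0,"roll":-1,"claw":40},{"dx":0,"dy":-1.2,"dz":0,"roll":-1,"claw":60},{"dx":0,"dy":-1.2,"dz":0,"roll":-1,"claw":75},{"dx":0,"dy":-1.2,"dz":0,"roll":-1,"claw":85},{"dx":0,"dy":-1.2,"dz":0,"roll":-1,"claw":85}]'; python3 -c "
from h import *
delta([.525,-.2563,.2])"
```

```text
time_s: 6.2
position: [0.5246, -0.2574, 0.1067]
eef_rot: [-0.606, 1.862, -1.861]
wrist_force: [0.2, -0.1, -0.9]
opening: 0.0852
t 6.2 pos [ 0.5246 -0.2574  0.1067] d(mm) [ -1.  -93.3  -0.7] q [-0.46  0.41 -0.11  1.05  0.    2.06] z-axis ang -54.0 F [ 0.2 -0.1 -0.9] open 0.0852
```

```bash
python3 -m crank '[{"dx":0,"dy":-15,"dz":0,"roll":0,"claw":85},{"dx":0,"dy":-45,"dz":0,"roll":0,"claw":85},{"dx":0,"dy":-80,"dz":0,"roll":0,"claw":85},{"dx":30,"dy":-110,"dz":0,"roll":0,"claw":85},{"dx":70,"dy":-120,"dz":0,"roll":0,"claw":85}]'; 
python3 -m crank '[{"dx":40,"dy":0,"dz":0,"roll":0,"claw":85},{"dx":80,"dy":0,"dz":0,"roll":0,"claw":85},{"dx":120,"dy":0,"dz":0,"roll":0,"claw":85},{"dx":150,"dy":0,"dz":0,"roll":0,"claw":85},{"dx":150,"dy":0,"dz":0,"roll":0,"claw":85}]'; python3 - <<'E'
from h import *
for n in("top","side"):
    c=eyes.capture(n);cv2.imwrite(f"pics/{n}9.png",c["frame"]);np.save(f"pics/{n}9.npy",c,allow_pickle=True)
    y,x=((120,360) if n=="top" else (110,220))
    cv2.imwrite(f"pics/{n}9c.png",cv2.resize(c["frame"][y:y+120,x:x+120],(600,600),interpolation=cv2.INTER_CUBIC))
E
```

```text
time_s: 6.7
position: [0.4696, -0.2991, 0.2298]
eef_rot: [-0.604, 1.855, -1.861]
wrist_force: [1.2, -1.7, -0.7]
opening: 0.0846
time_s: 7.2
position: [0.3443, -0.3886, 0.227]
eef_rot: [-0.603, 1.863, -1.863]
wrist_force: [0.3, -0.1, 1.1]
opening: 0.0848
```

View pics/top9.png

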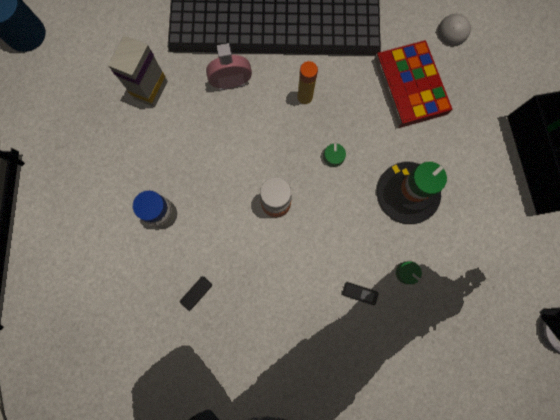

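View pics/top9c.png

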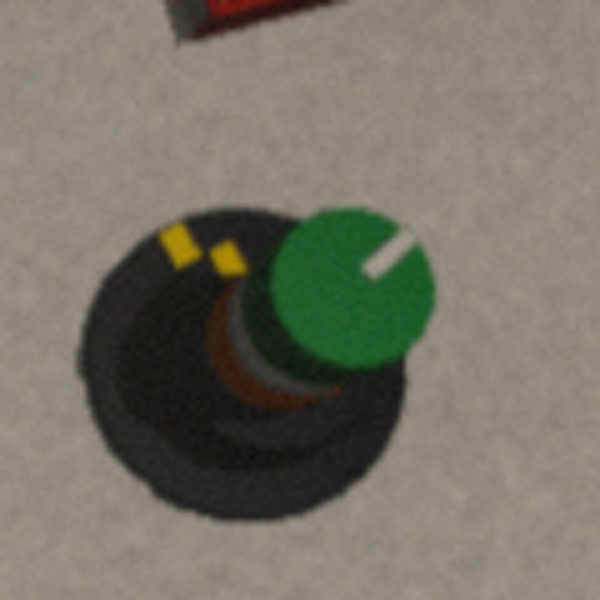

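View pics/side9c.png

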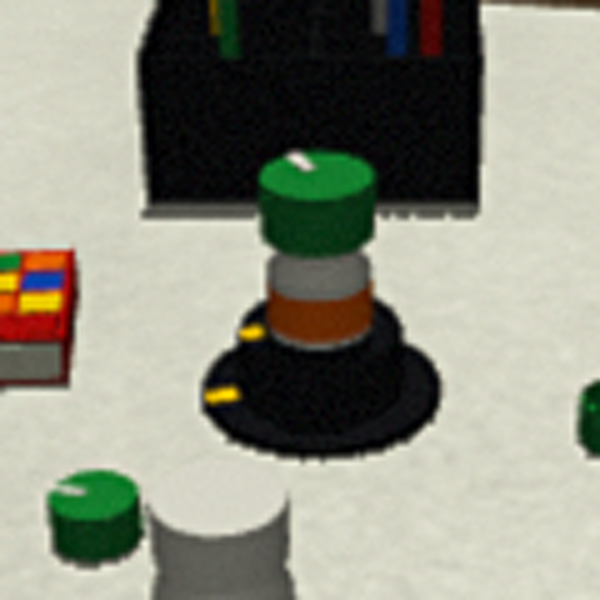

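Cap released, lower and level. The stripe's outer end is at top (442,167) and the white tub is unmoved at (276,196). Now I'll measure the turn and height.

```bash
python3 - <<'E'
from h import *
def capm(n,z):
    c=np.load(f"pics/top{n}.npy",allow_pickle=True).item();f=c["frame"];h=cv2.cvtColor(f,cv2.COLOR_BGR2HSV)
    roi=np.zeros(f.shape[:2],np.uint8);roi[150:205,408:455]=255
    g=cv2.inRange(h,(45,90,68),(85,255,255))&roi
    hu=cv2.convexHull(max(cv2.findContours(g,0,2)[0],key=cv2.contourArea))
    p=np.array([ray(c,*q[0],z)[:2]*1000 for q in hu]);A,r_=cv2.minEnclosingCircle(p.astype(np.float32))
    hm=np.zeros_like(g);cv2.fillConvexPoly(hm,hu,255)
    w=cv2.inRange(h,(0,0,95),(180,90,255))&hm
    k,l,st,ce=cv2.connectedComponentsWithStats(w);i=1+np.argmax(st[1:,4])
    v=ray(c,*ce[i],z)[:2]*1000-A;ys,xs=np.where(l==i)
    P=np.array([ray(c,x,y,z)[:2]*1000 for x,y in zip(xs,ys)],np.float32);L=cv2.fitLine(P,2,0,.01,.01).ravel()
    a=np.degrees(np.arctan2(L[1],L[0]));print(n,"c",A,r_,"ang",np.degrees(np.arctan2(v[1],v[0])),"line",a)
capm(0,.128);capm(9,.119)
for n in(0,9):
    c=np.load(f"pics/side{n}.npy",allow_pickle=True).item();h=cv2.cvtColor(c["frame"],cv2.COLOR_BGR2HSV)
    g=cv2.inRange(h,(45,90,40),(85,255,255));g[:125]=0;g[175:]=0;g[:,:260]=0;g[:,310:]=0
    ys,xs=np.where(g);print("side rows",ys.min(),ys.max(),ys.mean())
o=[.5248,-.2563]
for z in(.113,.107,.104): print(z,proj(c,[*o,z]))
E
```

```text
0 c (525.513427734375, -257.0310363769531) 26.192655563354492 ang -37.71852796557556 line -37.512886
9 c (525.2230224609375, -256.893798828125) 26.293941497802734 ang -48.4031932027941 line -49.17544
side rows 136 157 146.77176470588236
side rows 140 161 150.18705035971223
0.113 [282.86655845 147.32638665]
0.107 [282.92193975 149.69949194]
0.104 [282.94947774 150.87950311]
```

```bash
python3 -c "
from h import *
print(r.close_job())"
```

```text
the job is handed in; nothing more can be done
None
```

I turned the green cap back until its stripe pointed at the yellow mark, let it drop into the thread, and screwed it clockwise to the red mark. Then I released it, withdrew the arm and handed the job in at about 7.3 s; the hand-in reports no verdict.

- **Turning back:** I gripped the cap by its upper half at 40 N without lifting it and turned it 64° anticlockwise. The stripe's outer end then lay within about 2 px of the yellow direction. The tool came down 5.7 mm as the cap dropped in.
- **Screwing home:** I turned it 76° clockwise, following the thread down.
- **Angle at the end:** the stripe reads -48 to -49° against a red mark at about -47 to -48°, so the cap's turn is about -1°.
- **Height at the end:** the side view shows a drop of about 8.7 mm from the start, against 9 mm expected. The underside is therefore at about 89 mm, fully closed.
- **Surroundings:** the white tub looks unmoved and the robot touches nothing.

**Limits of the checks:** the last 2 mm or so of the screw-down showed less tool travel than the nominal 3 mm. I put that down to the 1 mm of vertical play, and the side view confirmed the final height. The first wrist picture was motion-blurred, so I took the starting angles from the top view.

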